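# Restore power to the charger

### The job

The power block has tripped: press its popped-up round reset button fully in, then press the front end of the wide main rocker down to switch it on, and last press down the front end of the narrow rocker in front of the socket that holds the charger. Leave the other two narrow rockers off; only press, and do not pull out, lift or shift the charger or the things standing around.

Things in the scene. Friction and masses are not known exactly. Their poses are not given: they have to be found in the camera images.
- block: white power block fixed to the worktop, 120 (x) x 226 (y) x 42 mm; origin: centre of its underside; x from its front (rockers) to its back (sockets), y to its left seen from the front, z up. Columns at y = 84, 28, -28 mm: a socket (x = 26) with its rocker (pivot x = -30) in front; at y = -84: main rocker (x = -30), reset button behind it (x = 26)
- charger: white plug-in charger, a 40 x 40 mm box sitting loosely in one of the three sockets, its top 45 mm above its origin (35 mm above the block's top); origin: centre of its underside, 10 mm inside the socket. The other two sockets carry round white covers, 41 mm across, 7 mm above the block's top
- reset (a joint): travel of the round black reset button, 18 mm across: 0 = popped up, its top 13 mm above the block's top; 0.007 = fully in. Stays where it is left; about 3 N moves it.
- reset_top (a point): centre of the reset button's top face; moves with it
- rocker_main (a joint): angle (rad) of the wide black main rocker, 42 mm long across the block: 0 = off, front end raised; 0.32 = on, front half pressed down level. A shallow V: the half pressed down lies level, 9 mm above the block's top. Stays where it is left; about 3 to 4 N at the end moves it.
- rocker_main_press (a point): point on the top of the main rocker's front half, 14 mm from its pivot and 7 mm from its front end: the place to press down; moves with it, about 4 mm down in all (the front end 7 mm)
- rocker_left (a joint): angle (rad) of the narrow black rocker of the left socket (20 mm wide, 42 mm long): 0 = off, front end raised; 0.32 = on, front half pressed down level; same mechanism as the main rocker
- rocker_left_press (a point): point on the top of that rocker's front half, 14 mm from its pivot: the place to press down; moves with it
- socket_left (a point): centre of the left socket's mouth, at the level of the block's top (socket bore 39 mm wide, 10 mm deep)
- rocker_middle (a joint): angle (rad) of the narrow black rocker of the middle socket (20 mm wide, 42 mm long): 0 = off, front end raised; 0.32 = on, front half pressed down level; same mechanism as the main rocker
- rocker_middle_press (a point): point on the top of that rocker's front half, 14 mm from its pivot: the place to press down; moves with it
- socket_middle (a point): centre of the middle socket's mouth, at the level of the block's top (socket bore 39 mm wide, 10 mm deep)
- rocker_right (a joint): angle (rad) of the narrow black rocker of the right socket (20 mm wide, 42 mm long): 0 = off, front end raised; 0.32 = on, front half pressed down level; same mechanism as the main rocker
- rocker_right_press (a point): point on the top of that rocker's front half, 14 mm from its pivot: the place to press down; moves with it
- socket_right (a point): centre of the right socket's mouth, at the level of the block's top (socket bore 39 mm wide, 10 mm deep)
- salt: glass salt shaker with a grey cap, 44 mm wide, 90 mm tall; a bystander, origin at the centre of its underside
- jar: spice jar with a red cap, 45 mm wide, 106 mm tall; a bystander, origin at the centre of its underside
- battery: AA battery lying down, 50 mm long; a bystander, origin at the centre of its underside
- matches: box of matches, 54 x 36 x 15 mm; a bystander, origin at the centre of its underside
- timer: round wind-up egg timer, 61 mm wide, 52 mm tall; a bystander, origin at the centre of its underside
- wine_cork: wine cork standing upright, 24 mm wide, 40 mm tall; a bystander, origin at the centre of its underside
- cover_a: round white socket cover, 41 mm wide, sitting loosely in a socket without the charger; a bystander, origin at the centre of its underside
- cover_b: the other such socket cover; a bystander, origin at the centre of its underside

How it is judged:
On the way, in this order (a step that is already met when the one before it is completed fails the run):
1. the reset button is pressed in (value of joint reset above 0.0055 m), for 0.1 s.
2. the main rocker is switched on (value of joint reset above 0.0055 m and value of joint rocker_main above 0.25 rad), for 0.1 s.
3. the rocker of the charger's socket is switched on (all of step 2 and ((horizontal distance between charger and socket_left below 0.02 m and value of joint rocker_left above 0.25 rad and value of joint each of rocker_middle, rocker_right below 0.1 rad) or (horizontal distance between charger and socket_middle below 0.02 m and value of joint rocker_middle above 0.25 rad and value of joint each of rocker_left, rocker_right below 0.1 rad) or (horizontal distance between charger and socket_right below 0.02 m and value of joint rocker_right above 0.25 rad and value of joint each of rocker_left, rocker_middle below 0.1 rad))), for 0.1 s.
At the end, for the whole second after the job is handed in: reset button in by more than 5.5 of 7 mm; main rocker and the rocker of the charger's socket beyond 0.25 of 0.32 rad; the two other rockers under 0.10 rad; charger within 8 mm and bystanders within 20 mm of where they stood (all of step 3 and distance of charger from where it was at the start of the episode below 0.008 m and distance of each of salt, jar, battery, matches, timer, wine_cork, cover_a, cover_b from where it was at the start of the episode below 0.02 m); the robot touches nothing.
It fails at once if a rocker of a socket without the charger is switched ((value of joint rocker_left above 0.16 rad and not (horizontal distance between charger and socket_left below 0.02 m)) or (value of joint rocker_middle above 0.16 rad and not (horizontal distance between charger and socket_middle below 0.02 m)) or (value of joint rocker_right above 0.16 rad and not (horizontal distance between charger and socket_right below 0.02 m))).
It fails at once if the charger is pulled out, lifted or shifted by more than 8 mm (distance of charger from where it was at the start of the episode above 0.008 m).
It fails at once if a bystander is lifted, knocked over or shifted by more than 20 mm (distance of any of salt, jar, battery, matches, timer, wine_cork, cover_a, cover_b from where it was at the start of the episode above 0.02 m or angle between any of salt, jar, timer, wine_cork's own z axis and vertical above 0.5 rad).
It also fails if it takes over 35 s, if anything falls off the work surface, if the arm or the gripper's body presses on something with over 40 N, if the wrist force passes 120 N, or if a joint passes its speed limit or range.

### The arm

A 7-joint arm with a two-finger parallel gripper is mounted at the origin on a cart in front of the work surface, level with it; the furniture and walls round the work are solid. World frame = base frame: x ahead of the robot, y to its left, z up, the work surface at z = 0. Lengths are in m, angles in rad, forces in N, time in s.
With the tool pointing down it reaches from about 0.425 to 0.925 m from the base axis. Payload 6.8 kg.
Tool frame: the origin (TCP) lies at the very end of the fingers, on their centre line; the grasp point (between the pads) lies grasp_offset behind it (grasp_offset is the distance from the TCP to the grasp point, in m); z points along the fingers, y is the direction in which the jaws open and shut (so a half turn about z gives the same grasp; the last joint's range is limited). The gripper opens to 85 mm and grips with 20 to 120 N. Pads are 22 mm wide; open, the fingers measure 114 mm over their backs; the gripper's body (76 mm by 85 mm) begins 54 mm behind the grasp point. The pads swing forward as they close: fully open they stand 13 mm farther back than shut.
Start: joints at [-1.282, 0.477, 0.022, 1.555, -0.011, 1.109, -0.083], TCP at [0.261, 0.623, 0.195] pointing down, gripper open.
Joint ranges: [-2.96, 2.96], [-0.34, 2.1], [-1.41, 1.46], [0.24, 2.44], [-1.37, 4.51], [0.17, 1.92], [-2.96, 2.96]. Speed limits (rad/s): [2.39, 2.39, 3.14, 3.14, 3.14, 3.14, 3.14].

### API

Orientations are given as a unit quaternion [w, x, y, z].
In Python, from station import * gives the robot as it stands.
- The arm moves only by the shell command python3 -m handwheel 'ROWS' [FORCE]. ROWS is JSON, one flat list of numbers, 7 for each row, row after row: the shift along the world's x, y, z in cm, then the turn, a rotation vector about the world's x, y, z in degrees, then the opening, from 0 (shut) to 1 (fully open). In form: [tx, ty, tz, ax, ay, az, fingers, tx, ty, tz, ax, ay, az, fingers, ...]. A call has 1 to 8 rows; each row is the pose to reach, as a shift and turn from the pose measured when the call began; what a row does not reach only later rows make up. A row lasts 1/12 s, in which the tool goes at most 41.7 mm and 7.16 degrees, less where a joint would pass 70% of its speed; a pose out of reach is approached as far as the arm can. A call with a gripper value outside its range is refused whole. The fingers move at their own pace and stop on an object; FORCE is the grip in N (left out, the last holds). Time passes only in rows, so rows that repeat a pose let the fingers close. It gives the time, the measured TCP pose, the force and the opening at its end, in the units of the state.
- get_obs(): the state, without advancing time (a new reading comes with each control period).
- read_camera(name): name is "scene" or "top" or "wrist"; returns the picture (480x640x3 uint8, red, green, blue); there is no depth.
- camera_info(name): a dict with "fx", "fy", "cx", "cy" (pixels), "R" (3x3) and "t" (3): a world point X has camera coordinates R X + t; the wrist camera has in their place "mount" (4x4, takes a point from camera to tool coordinates, whose origin is the TCP and whose axes are the flange's). Camera axes: x right, y down, z forward; pixel columns grow to the right and rows downward; lengths in m; the calibration is good to about 2 mm. The wrist camera is an equidistant fisheye: a pixel r from the principal point sees the ray r / f radians off the axis. A picture is of the moment at which its call begins: read the wrist's pose just before it. camera_info takes no time and is no camera call.
- hand_in(): hands the job in, once; it reports no verdict.
The state is a dict: "t": time; "q": joint angles; "joint_vel": joint speeds; "joint_torque": joint torques, N m; "eef_pos": TCP position; "tool_rot": TCP orientation; "contact_force": force on the tool from outside, world axes, zero at the start; "torque": the same for the moment, N m; "gripper_width": opening from 0.0 (shut) to 1.0 (fully open).
Only numpy, scipy, OpenCV 4.12 (cv2) and the standard library are available. Lean on these libraries where they do the work, as an engineer would, in place of code of your own. Each camera call takes 0.05 s, during which the arm holds its last target. There are 200 camera calls.

## Working session

There is one attempt and no reset: what is moved stays moved. The work goes in short steps, Python scripts to look and compute and a shell command to move; the robot and the scene stay as the last step left them, time stands still between calls to the robot, and variables do not carry over. Pictures are saved under pics/ and viewed, on a budget of 10 in all, crops included, one or two more only if the job needs it, and the job is handed in when it is done.

```bash
mkdir -p pics; python3 - <<'E'
from station import *
import cv2
o=get_obs();print(o)
for n in("scene","top"):
    print(n,camera_info(n)); cv2.imwrite(f"pics/{n}0.png",read_camera(n)[:,:,::-1])
E
```

```text
{'t': 0.0, 'q': array([-1.28211225,  0.47780497,  0.02233242,  1.55648363, -0.01148436,
        1.10930903, -0.0831068 ]), 'joint_vel': array([ 3.24258864e-04,  2.40224462e-05, -1.07029736e-03, -2.20623624e-03,
       -1.09571494e-03, -2.23202184e-04,  2.23336691e-03]), 'joint_torque': array([-6.01604224e-04, -5.96457911e+01,  1.60777163e+00, -2.81202418e+01,
        1.24399335e-02,  9.17419209e-03, -1.58354209e-05]), 'eef_pos': array([0.26061399, 0.62192103, 0.19380881]), 'tool_rot': array([-1.10349398e-04,  1.97079375e-01,  9.80387087e-01, -9.31894873e-04]), 'contact_force': array([ 0.06701919, -0.0385027 ,  0.62828839]), 'torque': array([0.02265269, 0.03141524, 0.00808517]), 'gripper_width': 1.0002502796801473}
scene {'fx': 458.66640324009177, 'fy': 458.66640324009177, 'cx': 318.53651294640923, 'cy': 239.5272078111316, 'R': array([[-0.41986453, -0.90737624,  0.01954837],
       [-0.51216378,  0.21909878, -0.83047215],
       [ 0.74926767, -0.35869776, -0.55671705]]), 't': array([0.288422  , 0.34272888, 0.49475993])}
top {'fx': 479.32617272092364, 'fy': 479.32617272092364, 'cx': 320.04563981349105, 'cy': 239.32806484997081, 'R': array([[ 0.0101754 , -0.99950114,  0.02989864],
       [-0.98865088, -0.0145378 , -0.14952621],
       [ 0.14988628, -0.02803783, -0.98830561]]), 't': array([0.02498669, 0.55150639, 0.8264452 ])}
```

View pics/top0.png

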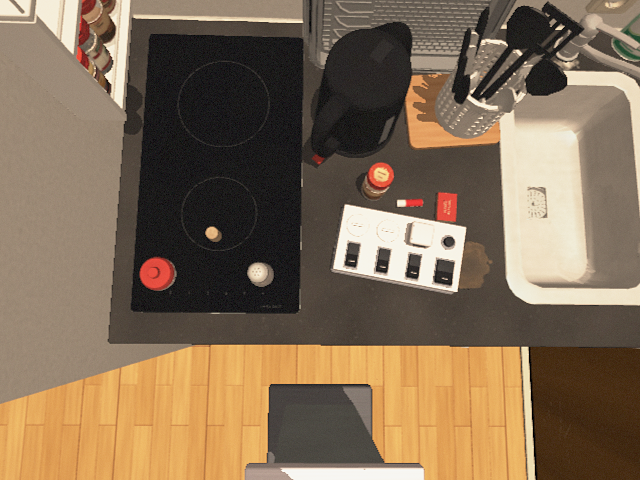

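View pics/scene0.png

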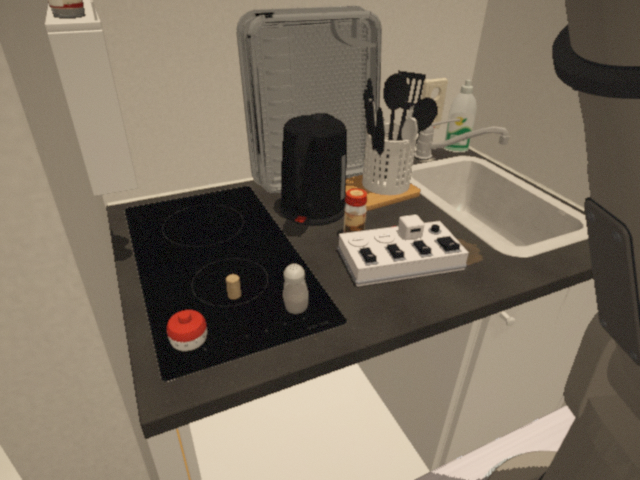

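Top view: block with the charger in the right-hand socket (≈420,234), its rocker at (413,266), main rocker (443,271) and reset button (448,242). A tall wall panel stands left of the counter, with its front edge near px (110,370). Next I'll measure these.

```bash
cat > h.py <<'E'
from station import *
import cv2, numpy as np
def ray(n,px,z):
    c=camera_info(n);R=np.array(c['R']);t=np.array(c['t'])
    o=-R.T@t;d=R.T@np.array([(px[0]-c['cx'])/c['fx'],(px[1]-c['cy'])/c['fy'],1]);return o+d*(z-o[2])/d[2]
def proj(n,X):
    c=camera_info(n);p=np.array(c['R'])@X+c['t'];return [round(float(c['fx']*p[0]/p[2]+c['cx']),1),round(float(c['fy']*p[1]/p[2]+c['cy']),1)]
E
python3 - <<'E'
from h import *
im=cv2.imread('pics/top0.png')
g=im.max(2)
box=np.zeros_like(g);box[200:296,328:470]=1
w=((g>175)&(np.ptp(im,axis=2)<40)&(box>0)).astype(np.uint8)
cs=max(cv2.findContours(w,0,2)[0],key=cv2.contourArea)
P=np.array([ray("top",p[0],.042)[:2] for p in cs],np.float32)
print("rect",cv2.minAreaRect(P),"px",cv2.boundingRect(cs))
hull=np.zeros_like(g);cv2.fillPoly(hull,[cv2.convexHull(cs)],1)
b=((g<70)&(hull>0)).astype(np.uint8)
n,l,s,c=cv2.connectedComponentsWithStats(b)
for i in range(1,n):
    if s[i,4]>30: print(s[i],c[i],ray("top",c[i],.052).round(4))
for p in [(110,368),(110,345),(130,345),(0,403)]: print(p,ray("top",p,0).round(3))
a=cv2.resize(im[195:300,325:475],None,fx=4,fy=4,interpolation=cv2.INTER_CUBIC)
s=cv2.imread('pics/scene0.png')[205:285,330:480]
a2=cv2.resize(s,None,fx=4,fy=4,interpolation=cv2.INTER_CUBIC)[:,:600]
cv2.imwrite('pics/crop.png',cv2.resize(np.vstack([a,a2]),None,fx=.8,fy=.8))
print(ray("top",(448,242),.055),proj("scene",ray("top",(448,242),.055)))
o=get_obs();ci=camera_info("wrist");print(ci);cv2.imwrite('pics/wrist0.png',read_camera("wrist")[:,:,::-1])
E
```

```text
rect ((0.5383650660514832, -0.11303426325321198), (0.22463294863700867, 0.11932821571826935), 79.9408187866211) px (334, 205, 132, 87)
[443 237  11  10  57] [448.36842105 240.75438596] [ 0.5503 -0.199   0.052 ]
[376 249  12  24 132] [381.49242424 264.43181818] [ 0.5059 -0.0777  0.052 ]
[345 253  13  14 118] [350.80508475 259.59322034] [ 0.5138 -0.023   0.052 ]
[407 254  12  25 140] [412.01428571 269.65714286] [ 0.4973 -0.1322  0.052 ]
[435 260  18  25 217] [442.4516129  275.46082949] [ 0.4876 -0.1865  0.052 ]
(110, 368) [0.318 0.406 0.   ]
(110, 345) [0.358 0.409 0.   ]
(130, 345) [0.358 0.374 0.   ]
(0, 403) [0.256 0.594 0.   ]
[ 0.54757427 -0.19738842  0.055     ] [434.4, 226.6]
{'fx': 371.64829954431775, 'fy': 371.64829954431775, 'cx': 319.0225453210995, 'cy': 248.29045115232097, 'mount': array([[ 1.97545330e-04, -9.55488587e-01, -2.95028001e-01,
         7.59092059e-02],
       [ 9.99999799e-01,  1.12055946e-05,  6.33290642e-04,
        -4.51672552e-04],
       [-6.01796017e-04, -2.95028067e-01,  9.55488397e-01,
        -1.79058687e-01],
       [ 0.00000000e+00,  0.00000000e+00,  0.00000000e+00,
         1.00000000e+00]])}
```

View pics/crop.png

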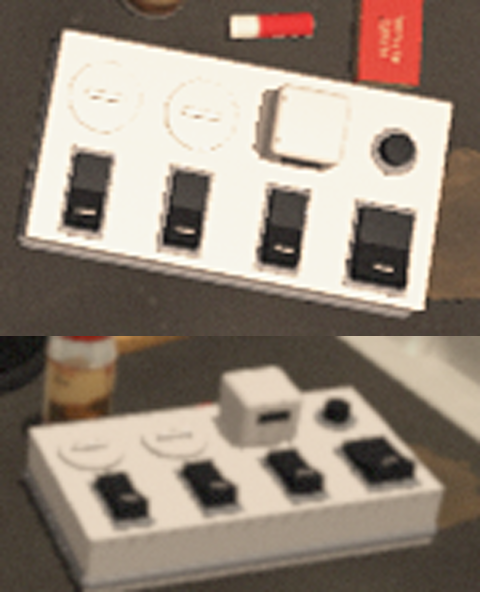

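View pics/wrist0.png

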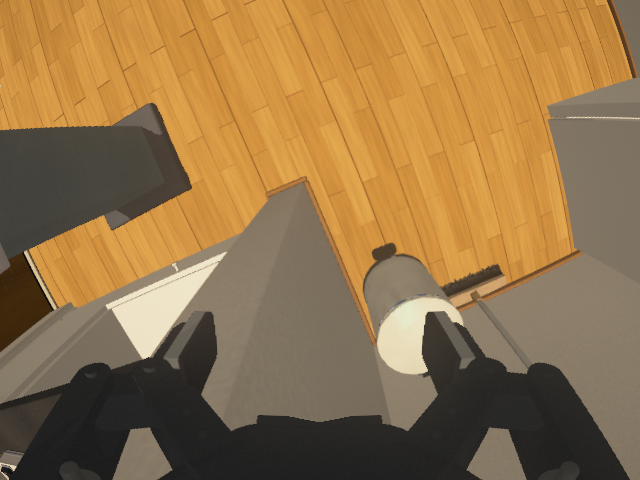

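The crops confirm the charger is in the right socket and all front ends are raised. The wrist view shows the partition panel beside the gripper, so I'll go around its front edge (x≈0.32, y≈0.41).

```bash
python3 -m handwheel '[-4,0,0,0,0,3,0, -5,-3.5,0,0,0,6,0, -5,-7.5,0,0,0,9,0, -5,-11.5,0,0,0,12.7,0, -4.5,-15.5,0,0,0,12.7,0, -4,-19,0,0,0,12.7,0, -3,-22.5,0,0,0,12.7,0, -2,-25.5,0,0,0,12.7,0]' 40
```

```text
t: 0.82
eef_pos: [0.2405, 0.3644, 0.1938]
tool_rot: [-0.0, 0.087, 0.996, -0.001]
contact_force: [0.2, 1.2, -0.8]
gripper_width: -0.002
```

```bash
python3 -m handwheel '[3,-2.5,0,0,0,0,0, 6,-5.1,0,0,0,0,0, 9,-8,0,0,0,0,0, 11,-11.5,0,0,0,0,0, 13,-15,0,0,0,0,0, 15,-18.5,0,0,0,0,0, 16.5,-22.2,0,0,0,0,0, 17.5,-26,0,0,0,0,0]' && python3 -m handwheel '[1.5,-4,0,0,0,0,0, 3,-7.5,0,0,0,0,0, 4.5,-11,0,0,0,0,0, 6,-14.5,0,0,0,0,0, 7.5,-18,0,0,0,0,0, 9,-21.5,0,0,0,0,0, 11,-25,0,0,0,0,0, 11.2,-27,0,0,0,0,0]'; python3 - <<'E'
from h import *
o=get_obs();print(o['eef_pos'],o['contact_force']);cv2.imwrite('pics/wrist1.png',read_camera("wrist")[:,:,::-1])
from scipy.spatial.transform import Rotation as Ro
c=camera_info("wrist");M=np.array(c['mount']);q=o['tool_rot'];R=Ro.from_quat([*q[1:],q[0]]).as_matrix()
for n,X in dict(reset=(.5495,-.1995,.055),main=(.4804,-.188,.055),right=(.4902,-.1329,.055),tip=o['eef_pos']).items():
    p=M[:3,:3].T@(R.T@(np.array(X)-o['eef_pos'])-M[:3,3]);th=np.arctan2(np.hypot(*p[:2]),p[2]);u=p[:2]/np.hypot(*p[:2])*th*c['fx'];print(n,u+[c['cx'],c['cy']])
E
```

```text
t: 1.48
eef_pos: [0.4167, 0.1025, 0.194]
tool_rot: [0.0, 0.088, 0.996, -0.001]
contact_force: [0.8, 0.6, -0.2]
gripper_width: 0.001
t: 2.15
eef_pos: [0.5309, -0.1716, 0.1942]
tool_rot: [0.001, 0.089, 0.996, -0.002]
contact_force: [1.0, -0.1, 0.5]
gripper_width: 0.001
[ 0.53092967 -0.17155107  0.19424414] [ 0.97341398 -0.12878489  0.53453745]
reset [292.78701154 248.6720264 ]
main [290.4443116  170.50826429]
right [355.86495657 170.55155541]
tip [319.39336645 286.10315434]
```

View pics/wrist1.png

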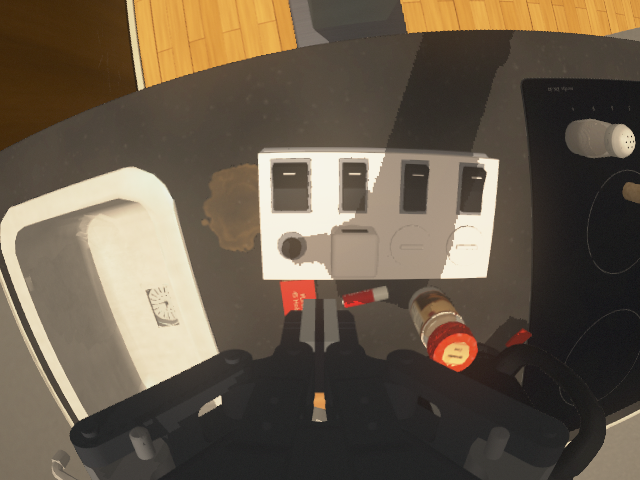

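The button shows at (291,247) and the rockers' front halves at (290,172) and (354,172), within 2 px of my predictions. The fingertips appear somewhat lower in the image than the TCP predicts, so I'll hover over the button and check that.

```bash
python3 -m handwheel '[1.9,-2.8,-2,0,0,0,0, 1.9,-2.8,-5.5,0,0,0,0, 1.9,-2.8,-9,0,0,0,0, 1.9,-2.8,-12,0,0,0,0, 1.9,-2.8,-12.4,0,0,0,0, 1.9,-2.8,-12.4,0,0,0,0]'; python3 - <<'E'
from h import *
o=get_obs();print(o['eef_pos'],o['contact_force'])
w=read_camera("wrist")[:,:,::-1];s=read_camera("scene")[:,:,::-1]
print(proj("scene",o['eef_pos']))
a=cv2.resize(w[120:360,200:440],(600,600));a=cv2.resize(w[140:340,220:420],(500,500));b=cv2.resize(s[170:260,390:480],(500,500),interpolation=cv2.INTER_CUBIC)
cv2.imwrite('pics/hover.png',cv2.resize(np.hstack([a,b]),(800,400)))
E
```

```text
t: 2.7
eef_pos: [0.5466, -0.2023, 0.0687]
tool_rot: [-0.001, 0.091, 0.996, -0.003]
contact_force: [-0.4, 0.0, 0.4]
gripper_width: -0.001
[ 0.5465752  -0.20232503  0.06868126] [-0.38776887  0.01457354  0.44892954]
[437.7, 220.7]
```

View pics/hover.png

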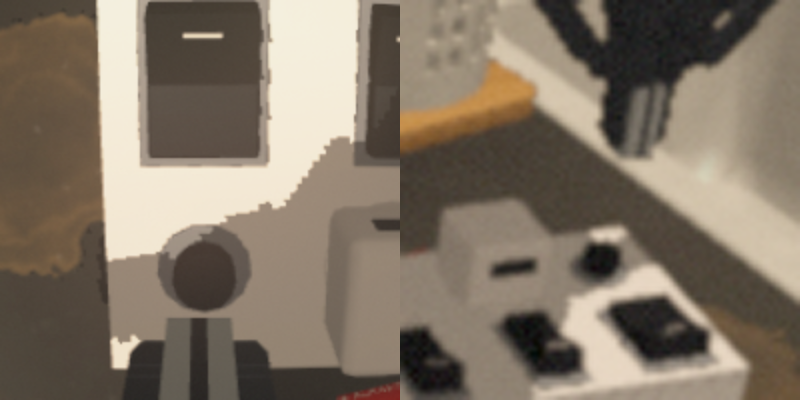

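The crop shows the visible fingertips about 30 mm short of the reported TCP (wrist v≈299, scene ≈(442,205) against the expected (438,221)). I'll check the pose reading and the projected tip before descending.

```bash
python3 -m handwheel '[0.3,0.3,0,0,0,0,0,0.3,0.3,0,0,0,0,0,0.3,0.3,0,0,0,0,0]'; python3 - <<'E'
from h import *
import station
print(getattr(station,'grasp_offset',None),[k for k in dir(station) if k[0]!='_'])
o=get_obs();print(o['eef_pos'],o['q'],o['contact_force'])
for dz in(0,.01,.02,.03):print(dz,proj("scene",o['eef_pos']+[0,0,dz]))
from scipy.spatial.transform import Rotation as Ro
c=camera_info("wrist");M=np.array(c['mount']);q=o['tool_rot'];R=Ro.from_quat([*q[1:],q[0]]).as_matrix()
for n,X in dict(reset=(.5495,-.1995,.055),main=(.4804,-.188,.055),tip=o['eef_pos']).items():
    p=M[:3,:3].T@(R.T@(np.array(X)-o['eef_pos'])-M[:3,3]);th=np.arctan2(np.hypot(*p[:2]),p[2]);u=p[:2]/np.hypot(*p[:2])*th*c['fx'];print(n,u+[c['cx'],c['cy']])
w=read_camera("wrist");g=w.max(2)[255:300,280:340]
n,l,s,cc=cv2.connectedComponentsWithStats((g<75).astype(np.uint8))
print([(s[i].tolist(),(cc[i]+[280,255]).round(1)) for i in range(1,n) if s[i,4]>50])
E
```

```text
t: 3.05
eef_pos: [0.5538, -0.2001, 0.0735]
tool_rot: [0.004, 0.09, 0.996, -0.003]
contact_force: [-0.5, -0.1, 0.0]
gripper_width: 0.001
0.0187 ['PlanningError', 'camera_info', 'get_obs', 'grasp_offset', 'hand_in', 'read_camera']
[ 0.55380501 -0.20013933  0.0734895 ] [-0.13395939  0.51587843  0.49214077  1.90440005 -0.32655213  0.79219031
  1.92378145] [-0.47112519 -0.08782962  0.04668681]
0 [435.1, 217.2]
0.01 [435.8, 213.0]
0.02 [436.6, 208.7]
0.03 [437.4, 204.4]
reset [319.27926533 266.01729205]
main [317.17384    139.69350238]
tip [319.39226471 286.10142143]
[([21, 0, 31, 26, 489], array([318.3, 268.7]))]
```

```bash
python3 -m handwheel '[-0.4,0,0,0,0,0,0,-0.4,0,0,0,0,0,0,-0.4,0,0,0,0,0,0,-0.4,0,0,0,0,0,0]'; for i in 1 2 3; do python3 -c "
from h import *
read_camera('scene');o=get_obs();print(o['t'],o['eef_pos'].round(4),o['tool_rot'].round(4),abs(o['joint_vel']).max())"; done
```

```text
t: 3.43
eef_pos: [0.5492, -0.2003, 0.0732]
tool_rot: [0.003, 0.091, 0.996, -0.003]
contact_force: [-0.0, -1.0, 0.4]
gripper_width: 0.004
3.4833 [ 0.5492 -0.2003  0.0731] [ 0.0032  0.0906  0.9959 -0.0033] 0.004936668412529914
3.5333 [ 0.5493 -0.2003  0.0731] [ 0.0031  0.0905  0.9959 -0.0032] 0.0016505652857654125
3.5833 [ 0.5493 -0.2003  0.073 ] [ 0.0031  0.0905  0.9959 -0.0033] 0.0019755529351200944
```

```bash
python3 -m handwheel '[0,0,-0.5,0,0,0,0,0,0,-1,0,0,0,0,0,0,-1.5,0,0,0,0,0,0,-1.8,0,0,0,0,0,0,-2.1,0,0,0,0,0,0,-2.3,0,0,0,0,0,0,-2.3,0,0,0,0]'; python3 - <<'E'
from h import *
o=get_obs();print(o['eef_pos'],o['contact_force'])
w=read_camera("wrist")[:,:,::-1];s=read_camera("scene")[:,:,::-1]
print(proj("scene",o['eef_pos']))
a=cv2.resize(w[180:340,240:400],(400,400));b=cv2.resize(s[170:260,390:480],(400,400),interpolation=cv2.INTER_CUBIC)
cv2.imwrite('pics/press.png',np.hstack([a,b]))
E
```

```text
t: 4.17
eef_pos: [0.5489, -0.2002, 0.0494]
tool_rot: [0.003, 0.091, 0.996, -0.003]
contact_force: [-0.1, -0.8, 0.1]
gripper_width: -0.002
[ 0.5489162  -0.20016405  0.04944081] [-0.12131544 -0.75007704  0.10005993]
[434.6, 228.3]
```

View pics/press.png

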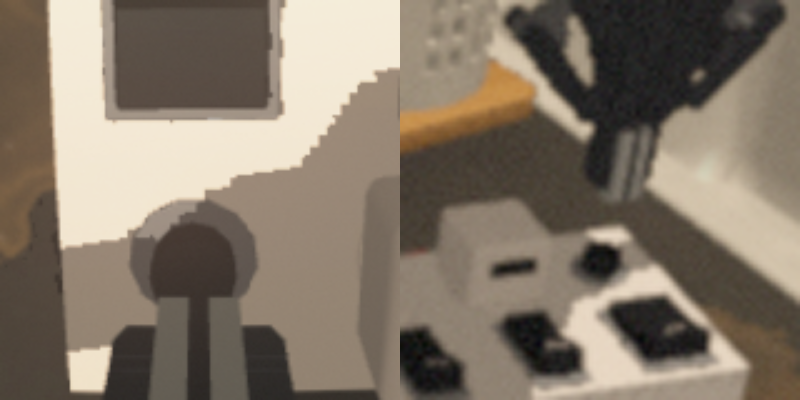

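The view shows the tip in line with the button but still above it, and the force is 0. So the real fingertip ends about 30 mm above the reported TCP, and I'll find contact by force instead.

```bash
python3 -m handwheel '[0,0,-0.5,0,0,0,0,0,0,-1,0,0,0,0,0,0,-1.5,0,0,0,0,0,0,-1.8,0,0,0,0,0,0,-1.8,0,0,0,0]'; python3 -m handwheel '[0,0,-0.2,0,0,0,0,0,0,-0.4,0,0,0,0,0,0,-0.4,0,0,0,0]';python3 -m handwheel '[0,0,-0.2,0,0,0,0,0,0,-0.4,0,0,0,0,0,0,-0.4,0,0,0,0]'
```

```text
t: 4.68
eef_pos: [0.5486, -0.2001, 0.031]
tool_rot: [0.002, 0.091, 0.996, -0.003]
contact_force: [0.3, 0.6, 0.1]
gripper_width: 0.001
t: 4.93
eef_pos: [0.5484, -0.2, 0.0266]
tool_rot: [0.002, 0.091, 0.996, -0.003]
contact_force: [-0.0, -0.4, 1.1]
gripper_width: 0.003
t: 5.18
eef_pos: [0.5482, -0.1998, 0.0223]
tool_rot: [0.002, 0.09, 0.996, -0.003]
contact_force: [0.0, 0.7, -0.1]
gripper_width: -0.0
```

```bash
python3 -m handwheel '[0,0,-0.2,0,0,0,0,0,0,-0.4,0,0,0,0,0,0,-0.4,0,0,0,0]'; python3 - <<'E'
from h import *
o=get_obs();print(o['eef_pos'],o['contact_force'])
w=read_camera("wrist")[:,:,::-1];s=read_camera("scene")[:,:,::-1]
print(proj("scene",o['eef_pos']))
a=cv2.resize(w[180:340,240:400],(400,400));b=cv2.resize(s[170:260,390:480],(400,400),interpolation=cv2.INTER_CUBIC)
cv2.imwrite('pics/press2.png',np.hstack([a,b]))
E
```

```text
t: 5.43
eef_pos: [0.5482, -0.1998, 0.018]
tool_rot: [0.002, 0.09, 0.996, -0.003]
contact_force: [0.0, 0.7, 1.3]
gripper_width: 0.0
[ 0.54816031 -0.19984731  0.01799209] [0.02952922 0.71269763 1.30420136]
[432.3, 241.1]
```

View pics/press2.png

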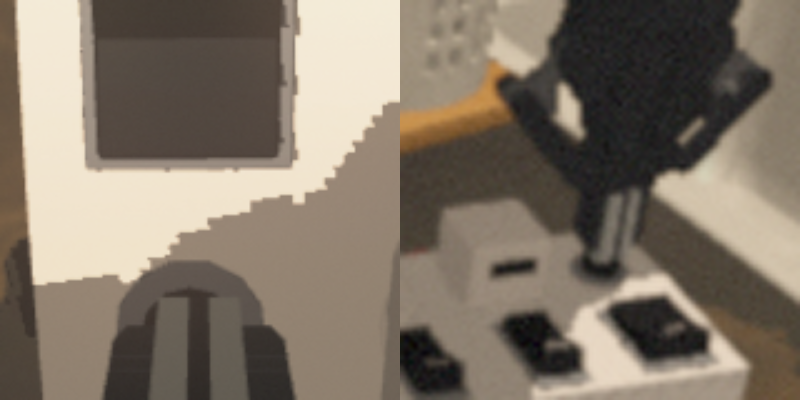

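The fingertip now stands right on the button (wrist u≈319 against the button's 316), at contact. I'll press in small steps.

```bash
python3 -m handwheel '[0,-0.1,-0.2,0,0,0,0,0,-0.1,-0.4,0,0,0,0,0,-0.1,-0.4,0,0,0,0]'; python3 -m handwheel '[0,0,-0.2,0,0,0,0,0,0,-0.3,0,0,0,0,0,0,-0.3,0,0,0,0]';  python3 -m handwheel '[0,0,-0.15,0,0,0,0,0,0,-0.2,0,0,0,0,0,0,-0.2,0,0,0,0]'
```

```text
t: 5.78
eef_pos: [0.5483, -0.2007, 0.014]
tool_rot: [0.002, 0.09, 0.996, -0.003]
contact_force: [-0.1, 0.1, 0.9]
gripper_width: 0.001
t: 6.03
eef_pos: [0.5483, -0.2007, 0.0116]
tool_rot: [0.002, 0.091, 0.996, -0.003]
contact_force: [-2.6, 1.7, 10.0]
gripper_width: -0.0
t: 6.28
eef_pos: [0.5484, -0.2007, 0.0114]
tool_rot: [0.002, 0.091, 0.996, -0.002]
contact_force: [-7.2, 4.3, 23.0]
gripper_width: -0.003
```

```bash
python3 -m handwheel '[0,0,1,0,0,0,0,0,0,3,0,0,0,0,-3,0.6,5,0,0,0,0,-6.5,1.2,5,0,0,0,0,-6.5,1.2,5,0,0,0,0,-6.5,1.2,5,0,0,0,0]'; python3 - <<'E'
from h import *
o=get_obs();print(o['eef_pos'],o['contact_force'])
w=read_camera("wrist")[:,:,::-1];s=read_camera("scene")[:,:,::-1]
a=cv2.resize(w[100:340,200:440],(400,400));b=cv2.resize(s[170:260,390:480],(400,400),interpolation=cv2.INTER_CUBIC)
cv2.imwrite('pics/press3.png',np.hstack([a,b]))
E
```

```text
t: 6.78
eef_pos: [0.4812, -0.1886, 0.0614]
tool_rot: [0.001, 0.091, 0.996, -0.002]
contact_force: [1.0, -0.0, 0.1]
gripper_width: 0.004
[ 0.48121873 -0.1886038   0.06144767] [ 1.00743441 -0.00502212  0.06277141]
```

View pics/press3.png

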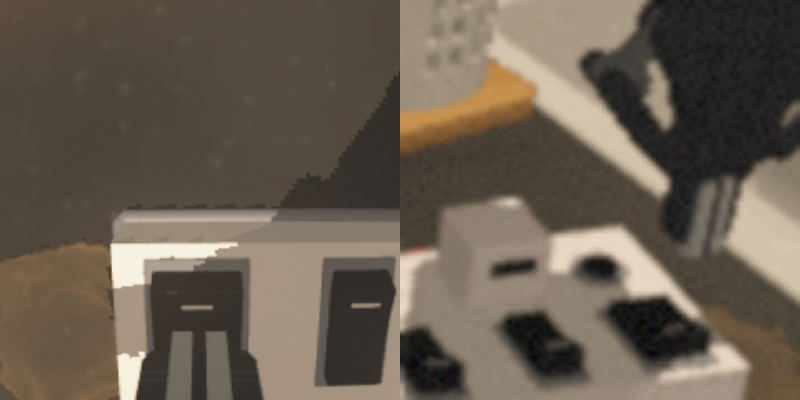

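The button now sits visibly low, and the tip (u centre) is lined up with the main rocker. The effective tip height is TCP z + 36.5 mm, so the rocker should be fully down at TCP z ≈ 0.0145.

```bash
python3 -m handwheel '[-0.2,0,-1.5,0,0,0,0,-0.2,0,-3,0,0,0,0,-0.2,0,-3.7,0,0,0,0,-0.2,0,-4,0,0,0,0,-0.2,0,-4.3,0,0,0,0,-0.2,0,-4.5,0,0,0,0,-0.2,0,-4.6,0,0,0,0]'; python3 -m handwheel '[0,0,-0.1,0,0,0,0,0,0,-0.2,0,0,0,0,0,0,-0.2,0,0,0,0]'
```

```text
t: 7.47
eef_pos: [0.4819, -0.189, 0.0156]
tool_rot: [0.002, 0.091, 0.996, -0.002]
contact_force: [-3.9, 0.7, 4.6]
gripper_width: 0.0
t: 7.72
eef_pos: [0.4819, -0.189, 0.0145]
tool_rot: [0.002, 0.091, 0.996, -0.002]
contact_force: [-5.1, 0.8, 9.8]
gripper_width: 0.006
```

```bash
python3 -m handwheel '[-0.1,0,-0.2,0,0,0,0,-0.1,0,-0.3,0,0,0,0,-0.1,0,-0.3,0,0,0,0]'; python3 -m handwheel '[0,0,1,0,0,0,0,0,0,3,0,0,0,0,0,0,5,0,0,0,0,0.4,2.7,6,0,0,0,0,0.8,5.5,6,0,0,0,0,0.8,5.5,6,0,0,0,0,0.8,5.5,6,0,0,0,0]'; python3 - <<'E'
from h import *
o=get_obs();print(o['eef_pos'],o['contact_force'])
w=read_camera("wrist")[:,:,::-1];s=read_camera("scene")[:,:,::-1]
a=cv2.resize(w[100:340,200:440],(400,400));b=cv2.resize(s[170:260,390:480],(400,400),interpolation=cv2.INTER_CUBIC)
cv2.imwrite('pics/press4.png',np.hstack([a,b]))
E
```

```text
t: 7.97
eef_pos: [0.482, -0.189, 0.0142]
tool_rot: [0.003, 0.091, 0.996, -0.001]
contact_force: [-11.5, 4.4, 33.9]
gripper_width: 0.001
t: 8.55
eef_pos: [0.4915, -0.1322, 0.0746]
tool_rot: [0.005, 0.089, 0.996, -0.001]
contact_force: [-0.4, -0.1, 0.1]
gripper_width: 0.003
[ 0.49152172 -0.13220894  0.0746261 ] [-0.42048654 -0.13971526  0.10868737]
```

View pics/press4.png

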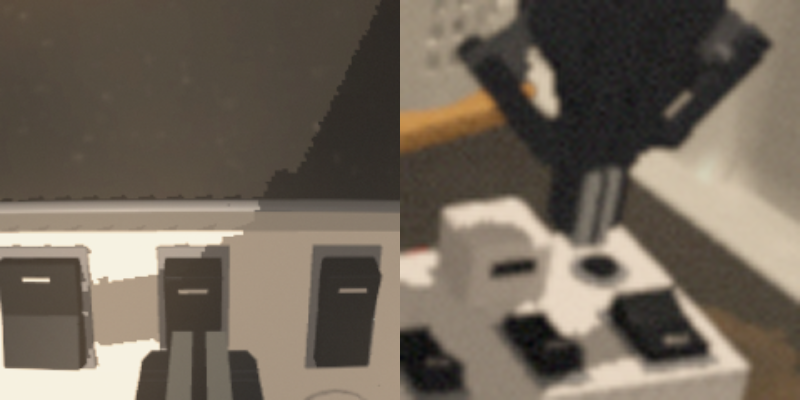

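The main rocker's front is down and its back raised, the button is in, and the tip is aligned with the right rocker. Now the same press there.

```bash
python3 -m handwheel '[-0.3,0,-2,0,0,0,0,-0.3,0,-4,0,0,0,0,-0.3,0,-5,0,0,0,0,-0.3,0,-5.4,0,0,0,0,-0.3,0,-5.7,0,0,0,0,-0.3,0,-5.9,0,0,0,0,-0.3,0,-5.9,0,0,0,0]'; python3 -m handwheel '[-0.1,0,-0.2,0,0,0,0,-0.1,0,-0.4,0,0,0,0,-0.1,0,-0.4,0,0,0,0]'
```

```text
t: 9.23
eef_pos: [0.4878, -0.135, 0.0156]
tool_rot: [0.004, 0.091, 0.996, -0.001]
contact_force: [0.1, -0.1, 0.3]
gripper_width: 0.003
t: 9.48
eef_pos: [0.4882, -0.1351, 0.0141]
tool_rot: [0.006, 0.092, 0.996, -0.0]
contact_force: [-8.4, 2.9, 27.6]
gripper_width: 0.001
```

```bash
python3 -m handwheel '[0,0,1,0,0,0,0,0,0,3,0,0,0,0,0,0,6,0,0,0,0,0,0.5,9,0,0,0,0,-2,4,11,0,0,0,0,-4,8,11,0,0,0,0,-5,12,11,0,0,0,0,-5,12,11,0,0,0,0]'; python3 - <<'E'
from h import *
o=get_obs();print(o['eef_pos'],o['contact_force'])
s=read_camera("scene")[:,:,::-1];t=read_camera("top")[:,:,::-1]
a=cv2.resize(t[195:300,325:475],(500,350),interpolation=cv2.INTER_CUBIC)
b=cv2.resize(s[205:285,335:475],(500,286),interpolation=cv2.INTER_CUBIC)
cv2.imwrite('pics/end.png',np.vstack([a,b])[:600])
for n,c in(("top",t),("scene",s)):
    d=cv2.absdiff(cv2.imread(f'pics/{n}0.png'),c).max(2)
    k,l,st,ce=cv2.connectedComponentsWithStats(cv2.morphologyEx((d>60).astype(np.uint8),cv2.MORPH_OPEN,np.ones((3,3))))
    print(n,[x.tolist() for x in st[1:] if x[4]>15])
E
```

```text
t: 10.15
eef_pos: [0.437, -0.0085, 0.1247]
tool_rot: [0.006, 0.088, 0.996, 0.002]
contact_force: [0.3, 0.5, -0.2]
gripper_width: -0.002
[ 0.43699209 -0.00849965  0.12471993] [ 0.26558727  0.50797387 -0.24339925]
top [[333, 245, 14, 26, 260], [406, 248, 40, 42, 933], [345, 250, 12, 17, 158], [353, 250, 24, 26, 441], [376, 251, 32, 31, 693], [434, 260, 18, 25, 290], [330, 273, 156, 207, 20645], [333, 276, 3, 10, 30], [366, 435, 6, 6, 23], [282, 468, 52, 12, 561], [245, 472, 20, 8, 118]]
scene [[373, 0, 114, 86, 5680], [553, 26, 87, 73, 3244], [423, 67, 4, 5, 19], [385, 72, 39, 37, 814], [431, 89, 7, 11, 64], [380, 97, 11, 24, 140], [414, 99, 22, 15, 273], [394, 110, 8, 14, 89], [405, 114, 12, 11, 103], [418, 124, 10, 7, 51], [361, 126, 78, 81, 3667], [584, 197, 56, 44, 727], [585, 216, 16, 22, 234], [432, 224, 7, 4, 25], [387, 227, 11, 5, 49], [417, 238, 6, 3, 18], [354, 258, 13, 10, 82], [564, 264, 74, 132, 2422], [567, 367, 30, 49, 340], [434, 445, 88, 35, 1481], [539, 467, 8, 5, 35]]
```

View pics/end.png

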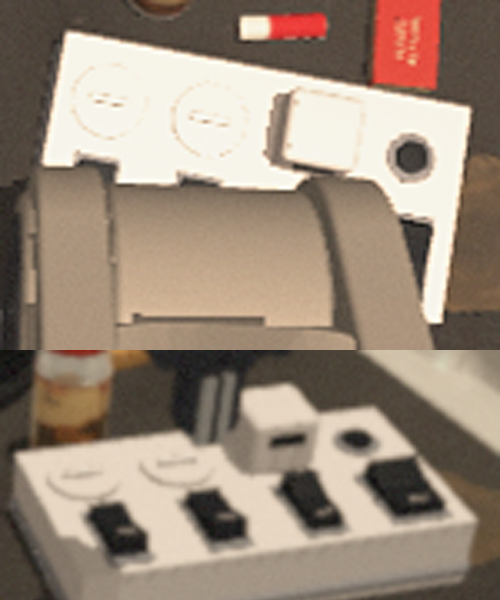

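Scene crop: the button is in, the main and right rockers have their fronts down and backs raised, and the left and middle rockers, charger and neighbours look unchanged. The gripper is clear of everything, so I'll hand in.

```bash
python3 -c "
from station import *
print(get_obs()['contact_force']);print(hand_in())"
```

```text
[ 0.44394977  0.09321788 -0.30333274]
the job is handed in; nothing more can be done
None
```

I pressed the reset button fully in, then the front end of the main rocker, then the front end of the right narrow rocker, because the charger sits in the right socket. The job was handed in at about 10 s.

**Last checks:** Each press ended against a hard stop, at 23, 34 and 28 N. The final pictures show the button in and the main and right rockers on. The left and middle rockers still look off, and the charger and the things nearest the block look unmoved. I did not check the salt shaker, egg timer or cork up close at the end. The gripper was clear, with the measured force near zero.

**What disagreed:**
- **Tip height:** the visible fingertips ended about 36 mm short of the reported TCP, so I set the pressing depth by force and picture instead of by the reported height.
- **Side force:** each press also pushed the tool sideways by about 8–12 N, mostly along −x. I did not find the cause.
- **Top view:** the last top picture had the rockers mostly hidden by the arm, so I judged their final state from the scene camera only.

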